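Press a glued ring core home in the arbor press and hold it

TASK

The glued two-part ring is waiting under the ram of the small arbor press. Draw the yellow-gripped safety pin right out of the press head and lay it in the parking notch on the side of the press base, then flip the red catch right back off the lever, and then pull the lever down until the brass ring core is pressed fully home. Leave the other things on the bench alone. Finish while still holding the lever down, so that the ring stays squeezed in the press while the glue grabs.

Things in the scene. Friction and masses are not known exactly. Their poses are not given: they have to be found in the camera images.
- press: Green hand-lever arbor press fixed to the bench, turned about z only. Origin on the bench under the ram; own axes: front faces -x, lever on its right (-y), pin and notch on its left (+y). Base 200 x 110 x 30 mm; head x -30 to +67, y -27 to +27, z 150 to 235 mm over the work (ram up to z 238); column behind, to x +105. Its front looks roughly to the robot's right.
- pin: Loose safety pin, 32 g, lying along its own y. Origin: middle of its round yellow grip, 18 mm thick, 28 mm long. Steel shank 8 mm thick runs from the grip to own y = -82 mm. At first it sits in the bore: axes parallel to the press's, origin at x 0, y +61, z +199 mm in the press frame, 26 mm out from the bore's mouth. It slides out along the press's +y, free after 56 mm. It blocks the ram.
- pin_shank (a point): Middle of the pin's steel shank, on its axis, 48 mm from the pin's origin along its own -y.
- notch (a point): Parking notch: groove along the press's y, open on top and at the ends, in a steel block left of the base. This point, x +50, y +75, z +59 mm in the press frame, is where the middle of the parked shank's axis lies. Groove 52 mm long (26 each way), floor 4 mm below this point, 9 mm wide there, about 23 mm at its lips 13 mm above this point. The pin's grip stays outside on the +y side.
- catch (a joint): Red safety catch, hinge angle in rad: 0 = hooked over the tooth on the lever's hub (starts 0 to 0.04), 1.5 = flipped right back to its stop. A stiff hinge (about 1 N at the knob): it stays where it is left. Below about 0.2 it blocks the lever.
- catch_knob (a point): Centre of the red ball knob, 20 mm thick, by which the catch is flipped; it tops an upright red stem 9 mm thick, 38 mm long. Hooked: x +16, y -48, z +268 mm in the press frame. Moves with the catch.
- catch_hinge (a point): Point on the catch's hinge axis (parallel to the press's y): x +80, y -48, z +216 mm in the press frame. The knob swings about it on a radius of 82 mm, from 39 degrees above the press's -x, up over the top, to the press's +x side.
- lever_angle (a joint): Press lever, hinge angle in rad: 0 = at rest, 45 degrees above level; grows as the ball is pulled down and forward (press's -x). The ram goes down 19 mm per rad, meets the ring core at about 0.75; core home at 1.0 to 1.03; stop at 1.07. A spring lifts it back when let go (about 4 N at the ball); pressing the core home takes 5 to 8 N at the ball.
- lever_ball (a point): Centre of the black ball, 34 mm thick, at the end of the lever's 12 mm steel bar. At rest x -99, y -76, z +317 mm in the press frame; with the core home about x -145, z +144. Moves with the lever.
- lever_hinge (a point): Point on the lever's hinge axis (parallel to the press's y): x +28, y -76, z +190 mm in the press frame. The ball's centre swings about it on a radius of 180 mm.
- lever: The lever: hub, steel bar and black ball in one; origin on the hinge axis, in the middle plane of the press. Turns with lever_angle.
- core_depth (a joint): Brass ring core, depth pressed into its dark sleeve, in m: starts 0 to 0.001 (5 to 4 mm proud), 0.005 = fully home. A press fit (15 N): it stays where it is pushed.
- core: Brass ring core, 23 mm across, standing in the dark ring sleeve on the white nest under the ram. Origin on its axis, 5 mm below its top face: 66 mm above the bench with the core at 0, 61 mm when home.
- ram: Square steel ram, 22 mm, with an orange round pad (34 mm) at its foot, which at rest is 85 mm above the bench. Origin as the press's at the start; goes straight down with the lever.
- glue: Bystander: small white glue bottle, orange cap, 34 mm thick, 75 mm tall, standing; origin at the centre of its underside.
- caliper: Bystander: steel caliper lying flat, 170 x 60 x 14 mm; origin at the underside of its beam's middle.
- ringstand: Bystander: wooden ring cone with a brass ring on it, 50 mm thick, 72 mm tall; origin at the centre of its underside.
- benchblock: Bystander: polished steel bench block, 65 x 65 x 20 mm; origin at the centre of its underside.

How it is judged:
On the way, in this order (a step that is already met when the one before it is completed fails the run):
1. the safety pin lies released in the parking notch, the lever still up under its hooked catch (x of pin_shank in the frame of notch between -0.005 and 0.005 m and y of pin_shank in the frame of notch between -0.016 and 0.016 m and z of pin_shank in the frame of notch between -0.004 and 0.004 m and angle between the y axis of pin and the y axis of press, either way round below 0.15 rad and contact force between pin and the fingers below 0.05 N and linear speed of pin below 0.03 m/s and value of joint lever_angle below 0.25 rad and value of joint catch below 0.2 rad), for 0.2 s.
2. the catch is flipped right back, the lever still up (value of joint catch above 1.2 rad and value of joint lever_angle below 0.25 rad), for 0.2 s.
3. the lever is pulled down and held: the core is home and squeezed (value of joint core_depth above 0.0045 m and contact force between ram and core above 8 N), for 0.5 s.
At the end, for the whole second after the job is handed in: Robot holds the lever (over 1.5 N, past 0.93 rad); core within 0.5 mm of home, ram pressing it with over 8 N; catch back past 1.2 rad; pin still, untouched, down in the notch: shank middle within 5 mm across, 16 mm along, 4 mm high, parallel within 0.15 rad (all of step 3 and value of joint lever_angle above 0.93 rad and (contact force between lever and the fingers above 1.5 N or contact force between lever and the arm above 1.5 N) and value of joint catch above 1.2 rad and x of pin_shank in the frame of notch between -0.005 and 0.005 m and y of pin_shank in the frame of notch between -0.016 and 0.016 m and z of pin_shank in the frame of notch between -0.004 and 0.004 m and angle between the y axis of pin and the y axis of press, either way round below 0.15 rad and contact force between pin and the fingers below 0.05 N and linear speed of pin below 0.03 m/s); the arm keeps its last pose, push and grip.
It fails at once if a bystander is moved more than 25 mm (distance of any of glue, caliper, ringstand, benchblock from where it was at the start of the episode above 0.025 m).
It fails at once if a standing bystander is knocked over (angle between any of glue, ringstand's own z axis and vertical above 0.5 rad).
It also fails if it takes over 72 s, if anything falls off the work surface, if the arm or the gripper's body presses on something with over 40 N, if the wrist force passes 120 N, or if a joint passes its speed limit or range.

ROBOT

A 7-joint arm with a two-finger parallel gripper is mounted at the origin on the work surface. World frame = base frame: x ahead of the robot, y to its left, z up, the work surface at z = 0. Lengths are in m, angles in rad, forces in N, time in s.
With the tool pointing down it reaches from about 0.35 to 0.9 m from the base axis. Payload 19.9 kg.
Tool frame: the origin (TCP) lies between the finger pads; the fingertips stand 19 mm ahead of it and the grasp point (between the pads) is the TCP; z points along the fingers, y is the direction in which the jaws open and shut (so a half turn about z gives the same grasp; the last joint's range is limited). The gripper opens to 94 mm and grips with 3 to 60 N. Pads are 16 mm wide; open, the fingers measure 119 mm over their backs; the gripper's body (75 mm by 177 mm) begins 78 mm behind the grasp point.
Start: joints at [1.161, 0.417, -0.01, 1.614, 0.005, 1.111, -0.053], TCP at [0.225, -0.583, 0.224] pointing down, gripper open.
Joint ranges: [-2.81, 2.81], [-0.39, 2.02], [-1.27, 1.25], [0.06, 2.57], [-1.19, 4.33], [0.19, 2], [-2.82, 2.82]. Speed limits (rad/s): [1.89, 1.89, 2.39, 2.39, 3.01, 3.01, 3.01].

INTERFACE

Orientations are given as a 3x3 rotation matrix whose columns are the frame's x, y, z axes.
In Python, from rig import robot gives the robot as it stands. Calls block until the motion is done:
- robot.move_ptp(position, orientation): joint-space move of the TCP to a pose.
- robot.move_linear(position, velocity=0.15, frame=None, threshold=None): straight line of the TCP; frame=None keeps the orientation; velocity is the mean speed in m/s. With threshold (N) it stops when the force on the tool has changed by that much, and returns True; else False.
- robot.goto_joints(angles): joint-space move.
- robot.gripper_to(opening): finger opening in m; the grip force is fixed at half the most; returns when the fingers have stopped.
- robot.pause(seconds).
- robot.ik(position, orientation): joint angles nearest the present ones, or None.
- robot.get_state(): the state.
- robot.grab_frame(name): name is "scene" or "top" or "wrist"; returns the picture (400x640x3 uint8, red, green, blue); there is no depth.
- robot.camera_info(name): a dict with "fx", "fy", "cx", "cy" (pixels), "rvec" (rotation vector, rad) and "tvec" (3), from world to camera coordinates, as OpenCV has them. Camera axes: x right, y down, z forward; pixel columns grow to the right and rows downward; lengths in m; the calibration is good to about 2 mm. A picture is of the moment at which its call begins: read the wrist's pose just before it. camera_info takes no time and is no camera call; for the wrist camera it gives the pose at the moment of the call.
A pose or a line that the arm cannot do raises robot.PlanningError and nothing moves.
- robot.sign_off(): hands the job in, once; it reports no verdict.
The state is a dict: "time": time; "qpos": joint angles; "joint_vel": joint speeds; "effort": joint torques, N m; "ee_pos": TCP position; "tool_rot": TCP orientation; "force": force on the tool from outside, world axes, zero at the start; "moment": the same for the moment, N m; "opening": finger opening in m.
Only numpy, scipy, OpenCV 4.12 (cv2) and the standard library are available. Lean on these libraries where they do the work, as an engineer would, in place of code of your own. Each camera call takes 0.05 s, during which the arm holds its last target.

## Working session

There is one attempt and no reset: what is moved stays moved. The work goes in short steps, each a Python script; the robot and the scene stay as the last script left them, time stands still between calls to the robot, and variables do not carry over. Pictures are saved under pics/ and viewed, and the job is handed in when it is done.

```bash
ls; mkdir -p pics; python3 - <<'E'
from rig import robot
import cv2
for n in ["scene","top","wrist"]:
    c=robot.camera_info(n); print(n,{k:[round(float(x),4) for x in __import__('numpy').ravel(v)] for k,v in c.items()})
    cv2.imwrite(f"pics/a_{n}.png",robot.grab_frame(n)[:,:,::-1])
s=robot.get_state(); print(s)
E
```

```text
pics
scene {'fx': [370.1447], 'fy': [370.1447], 'cx': [322.1287], 'cy': [197.5567], 'rvec': [2.2323, 1.3841, -0.4138], 'tvec': [-0.2687, -0.2765, 1.4221]}
top {'fx': [460.273], 'fy': [460.273], 'cx': [306.4624], 'cy': [197.5136], 'rvec': [2.0948, -2.1495, 0.1586], 'tvec': [0.0517, 0.5498, 1.4605]}
wrist {'fx': [311.1261], 'fy': [311.1261], 'cx': [316.9708], 'cy': [206.5514], 'rvec': [-2.4244, 1.662, 0.1998], 'tvec': [-0.6246, -0.0238, 0.3894]}
{'time': 0.15, 'qpos': array([ 1.16051523,  0.41781982, -0.01034406,  1.61401818,  0.00469034,
        1.11073067, -0.05301035]), 'joint_vel': array([ 0.0003455 , -0.00114469,  0.0004626 , -0.00218418, -0.00041852,
        0.00032323,  0.00018278]), 'effort': array([ 7.79206985e-04, -8.51532412e+01,  6.39423709e-01, -4.26130235e+01,
       -4.87941632e-02,  1.72301126e-02,  6.63266655e-05]), 'ee_pos': array([ 0.22521811, -0.58271529,  0.22398688]), 'tool_rot': array([[ 9.32756428e-01,  3.60506994e-01, -3.92823186e-04],
       [ 3.60507204e-01, -9.32756026e-01,  8.66965690e-04],
       [-5.38609991e-05, -9.50283408e-04, -9.99999547e-01]]), 'force': array([-1.84277187, -0.62432833,  1.11769279]), 'moment': array([-0.00283725, -0.03845244, -0.02319161]), 'opening': 0.0943339728105321}
```

View pics/a_scene.png

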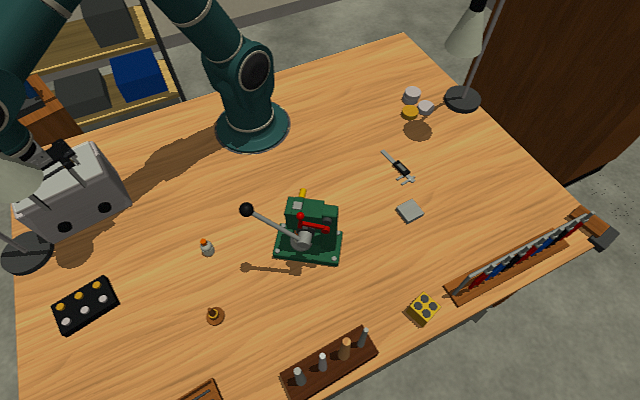

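View pics/a_top.png

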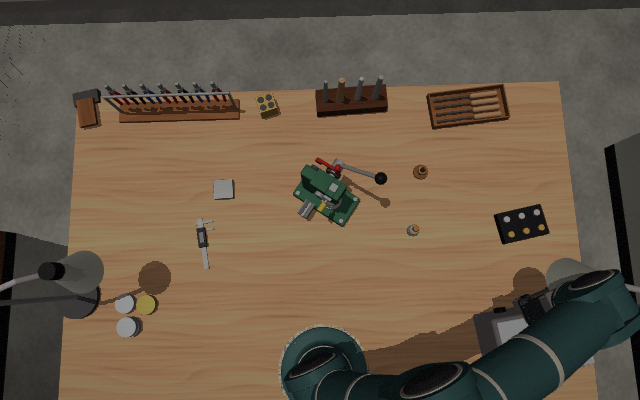

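View pics/a_wrist.png

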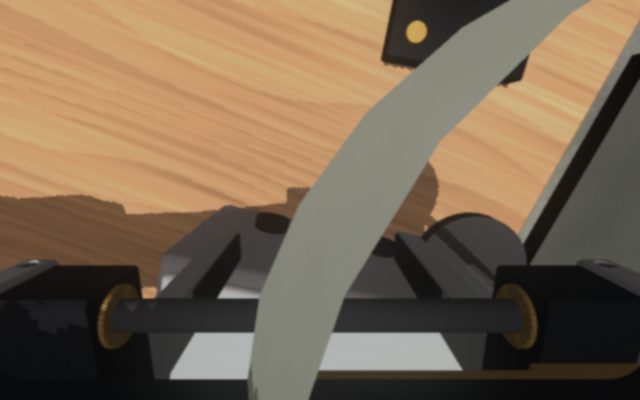

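The scene view shows the press centre at about (305,230), the ball at (246,209), the red knob at (300,215) and the yellow grip at (303,192). In the top view the ball is at (380,178), the catch at about (325,163) and the yellow pin at (320,207). Next I zoom in.

```bash
python3 - <<'E'
import cv2
a=cv2.imread("pics/a_scene.png")[170:280,220:360]; b=cv2.imread("pics/a_top.png")[140:240,280:420]
cv2.imwrite("pics/b_s.png",cv2.resize(a,None,fx=5,fy=5,interpolation=cv2.INTER_NEAREST))
cv2.imwrite("pics/b_t.png",cv2.resize(b,None,fx=5,fy=5,interpolation=cv2.INTER_NEAREST))
E
```

```text
(no output)
```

View pics/b_s.png

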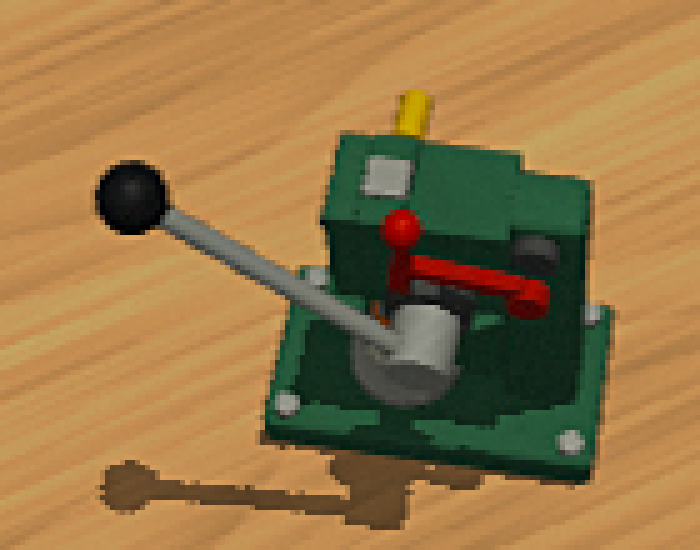

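View pics/b_t.png

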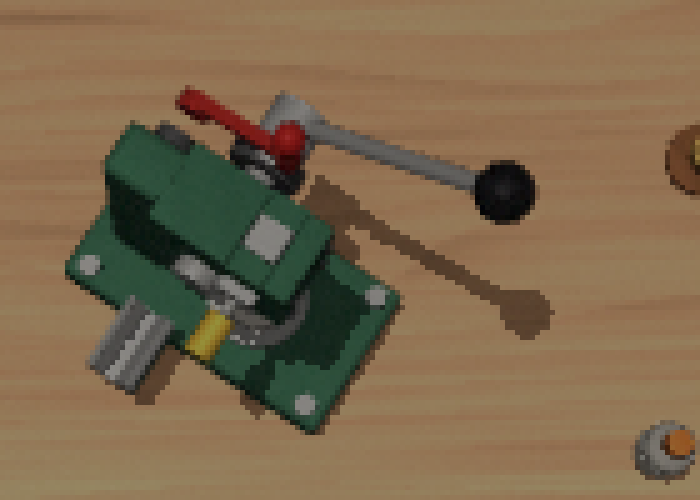

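```bash
cat > h.py <<'E'
import numpy as np, cv2
from scipy.optimize import least_squares
def proj(c,P):
    K=np.array([[c['fx'],0,c['cx']],[0,c['fy'],c['cy']],[0,0,1]],float)
    return cv2.projectPoints(np.asarray(P,float).reshape(-1,1,3),np.array(c['rvec'],float),np.array(c['tvec'],float),K,None)[0].reshape(-1,2)
def ray(c,uv):
    R=cv2.Rodrigues(np.array(c['rvec'],float))[0]; t=np.array(c['tvec'],float).ravel()
    d=R.T@np.array([(uv[0]-c['cx'])/c['fx'],(uv[1]-c['cy'])/c['fy'],1]); return -R.T@t, d/np.linalg.norm(d)
def Rz(p): return np.array([[np.cos(p),-np.sin(p),0],[np.sin(p),np.cos(p),0],[0,0,1]])
def tow(q,P): return (Rz(q[2])@np.atleast_2d(P).T).T+np.array([q[0],q[1],0])
E
python3 - <<'E'
from h import *
from rig import robot
S=robot.camera_info("scene");T=robot.camera_info("top")
def px(u,v,o): return (u/5+o[0]-.5, v/5+o[1]-.5)
so=(220,170);to=(280,140)
ball=(-.099,-.076,.317);knob=(.016,-.048,.268);ram=(0,0,.238);pin=(0,.061,.199)
obs=[(S,ball,px(131,198,so)),(S,knob,px(402,229,so)),(S,ram,px(387,177,so)),
(T,ball,px(504,191,to)),(T,knob,px(289,140,to)),(T,ram,px(268,239,to)),
(T,(None,.055,.03),px(316,432,to)),(T,(None,-.055,.03),px(400,297,to)),(T,(.2,.055,.03),px(66,268,to)),(S,(None,-.055,.03),px(263,436,so)),(S,(.2,-.055,.03),px(588,483,so))]
def res(q):
    r=[]
    for c,P,uv in obs:
        P=list(P)
        if P[0] is None:P[0]=q[3]
        elif P[0]==.2:P[0]=q[3]+.2
        r+=list(proj(c,tow(q,P))[0]-uv)
    return np.array(r)
f=least_squares(res,[.55,0,1.0,-.06],loss='soft_l1',f_scale=.7)
print(f.x,np.degrees(f.x[2]));print(res(f.x).reshape(-1,2).round(2))
q=f.x
for n,p in dict(ball=ball,knob=knob,ram=ram,pin=pin,notch=(.05,.075,.059),hinge=(.08,-.048,.216)).items(): print(n,tow(q,p)[0].round(4))
print(proj(T,tow(q,pin)),proj(S,tow(q,pin)))
np.save('q.npy',q)
E
```

```text
[ 0.54690476 -0.04176588  0.95855933 -0.08112822] 54.9214039961669
[[ 0.12  1.21]
 [-1.16  1.7 ]
 [-0.14  1.  ]
 [-0.49  0.31]
 [ 0.2   0.3 ]
 [-0.52 -0.42]
 [-0.6   0.36]
 [ 0.74 -0.26]
 [-1.17  0.02]
 [-1.34 -1.94]
 [ 0.55 -1.84]]
ball [ 0.5522 -0.1665  0.317 ]
knob [ 0.5954 -0.0563  0.268 ]
ram [ 0.5469 -0.0418  0.238 ]
pin [ 0.497  -0.0067  0.199 ]
notch [0.5143 0.0423 0.059 ]
hinge [ 0.6322 -0.0039  0.216 ]
[[320.75310046 206.48478141]] [[301.87086867 194.54447417]]
```

```bash
python3 - <<'E'
import cv2
from h import *
from rig import robot
a=cv2.imread("pics/a_scene.png")[110:290,0:160]; b=cv2.imread("pics/a_top.png")[230:400,440:640]
cv2.imwrite("pics/c_s.png",cv2.resize(a,None,fx=3.3,fy=3.3)); cv2.imwrite("pics/c_t.png",cv2.resize(b,None,fx=3.5,fy=3.5))
P=[[.225,-.583,.224],[.225,-.583,.302],[.225,-.583,.0]]
for n in("scene","top"): print(n,proj(robot.camera_info(n),P).round())
W=robot.camera_info("wrist");print(ray(W,(W['cx'],W['cy'])))
E
```

```text
scene [[ 62. 194.]
 [ 43. 176.]
 [104. 233.]]
top [[533. 297.]
 [547. 298.]
 [501. 294.]]
(array([ 0.28930899, -0.55822974,  0.38351865]), array([-0.22005795, -0.08418134, -0.97184772]))
```

View pics/c_s.png

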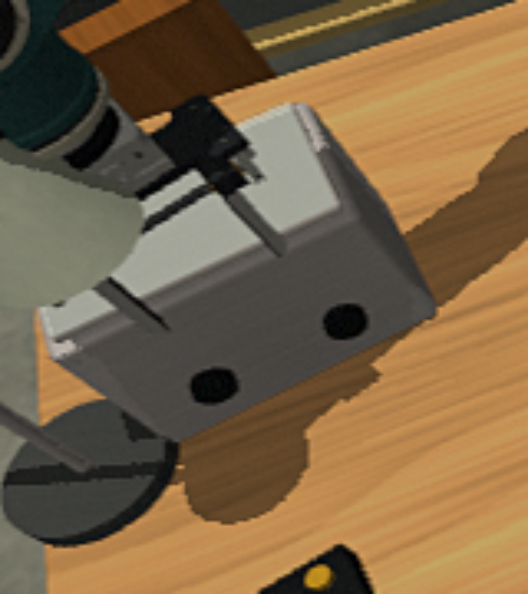

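View pics/c_t.png

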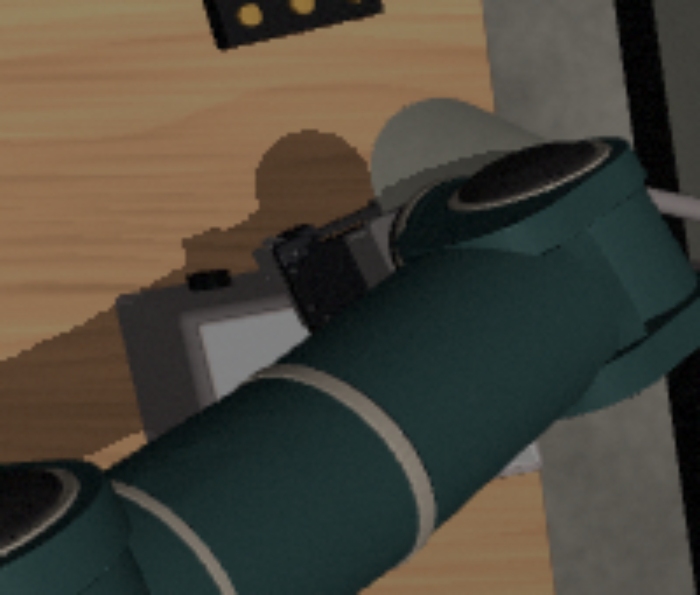

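```bash
python3 - <<'E'
import cv2
from h import *
from rig import robot
q=np.load('q.npy')
R=np.column_stack([-Rz(q[2])[:,1],-Rz(q[2])[:,0],[0,0,-1]]); print(np.linalg.det(R))
for P in [(0,.061,.199),(0,.061,.38),(0,.14,.199),(.05,.123,.13),(.05,.123,.059)]:
    w=tow(q,P)[0]; print(w, robot.ik(w,R))
print(robot.move_linear([.26,-.40,.28],velocity=.12,threshold=6))
s=robot.get_state(); print(s['time'],s['ee_pos'],s['force'])
cv2.imwrite("pics/d.png",robot.grab_frame("wrist")[:,:,::-1])
E
```

```text
1.0
[ 0.49698452 -0.00670921  0.199     ] [ 0.32068046  0.24228375 -0.42262509  1.9413975   0.11862682  0.98176782
 -2.34011679]
[ 0.49698452 -0.00670921  0.38      ] [ 0.44191725  0.0958025  -0.52790164  1.68779501  0.04917975  1.37120815
 -2.27677822]
[0.43233373 0.03869206 0.199     ] [ 0.39902766  0.13695027 -0.59797707  2.07512623  0.09428217  0.95515615
 -2.43216724]
[0.47498091 0.06984039 0.13      ] [ 0.22385578  0.32328625 -0.50352816  2.03930672  0.20966362  0.82788319
 -2.58350582]
[0.47498091 0.06984039 0.059     ] [ 0.10477323  0.43104053 -0.37200222  2.08415131  0.2478015   0.66769923
 -2.61503599]
False
1.9167 [ 0.2597941  -0.40031079  0.27970893] [ 0.47217041 -0.3982504   0.28172611]
```

View pics/d.png

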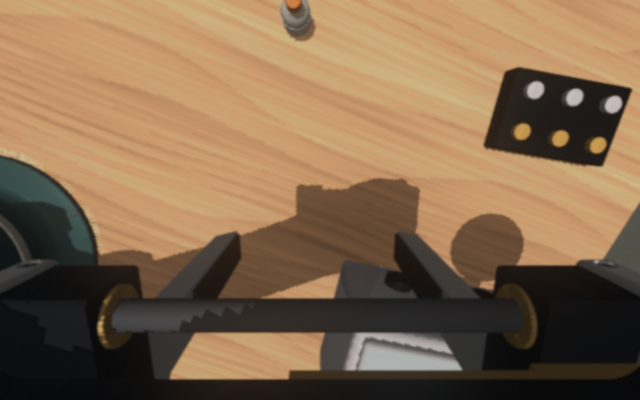

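The wrist camera view is clear: the glue is at (295,15), and the fingers and open bench are visible with nothing touching. I'll use the grasp turned half round, which is kinder to joint 7.

```bash
python3 - <<'E'
import cv2
from h import *
from rig import robot
q=np.load('q.npy')
R=np.column_stack([Rz(q[2])[:,1],Rz(q[2])[:,0],[0,0,-1]])
for P in [(0,.061,.199),(0,.11,.36),(0,.14,.199),(.05,.123,.13),(.05,.123,.059)]:
    w=tow(q,P)[0]; print(w, robot.ik(w,R))
robot.move_ptp(tow(q,(0.01,.10,.36))[0],R)
s=robot.get_state(); print(s['time'],s['ee_pos'])
W=robot.camera_info("wrist"); cv2.imwrite("pics/e.png",robot.grab_frame("wrist")[:,:,::-1]); np.save('We.npy',W,allow_pickle=True)
for n,p in dict(ram=(0,0,.238),pin=(0,.061,.199),notch=(.05,.075,.059),knob=(.016,-.048,.268),ball=(-.099,-.076,.317)).items(): print(n,proj(W,tow(q,p)).round(1))
E
```

```text
[ 0.49698452 -0.00670921  0.199     ] [ 0.50621258  0.27245872 -0.64154483  1.93586177  0.19330612  0.99413396
  0.73482143]
[0.45688467 0.02145107 0.36      ] [ 0.51463429  0.02351008 -0.63456203  1.80105834  0.01438067  1.3216244
  0.83521702]
[0.43233373 0.03869206 0.199     ] [ 0.48820791  0.14806604 -0.69561733  2.07280211  0.11583515  0.95795226
  0.68972919]
[0.47498091 0.06984039 0.13      ] [ 0.41811697  0.37113921 -0.73908244  2.03366906  0.32960464  0.85533851
  0.45181934]
[0.47498091 0.06984039 0.059     ] [ 0.40631256  0.51527018 -0.74299132  2.0749866   0.51679802  0.74052356
  0.29335637]
3.7167 [0.47082828 0.02284514 0.359773  ]
ram [[307.7 302. ]]
pin [[308.2 232. ]]
notch [[343.8 193.8]]
knob [[324.1 364.4]]
ball [[184.5 437.7]]
```

View pics/e.png

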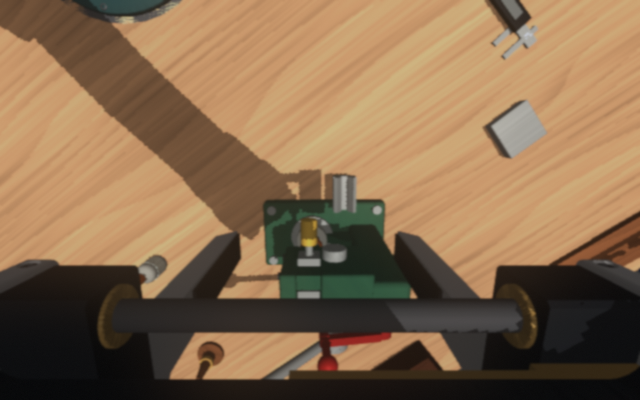

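```bash
python3 - <<'E'
import cv2
b=cv2.imread("pics/e.png")[170:310,250:420]
cv2.imwrite("pics/e2.png",cv2.resize(b,None,fx=4.5,fy=4.2 if 0 else 4.5,interpolation=cv2.INTER_NEAREST)[:600])
E
```

```text
(no output)
```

View pics/e2.png

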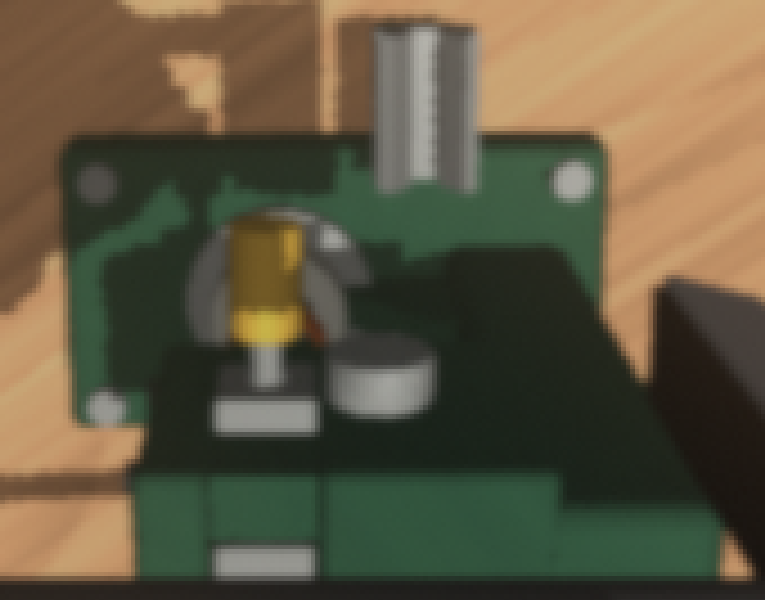

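```bash
python3 - <<'E'
from h import *
q=np.load('q.npy'); W=np.load('We.npy',allow_pickle=True).item()
def c(P): return ((proj(W,tow(q,P))+.5-[250,170])*4.5).round()
print("grip",c([(0,.075,.208),(0,.047,.208),(0,.075,.199),(-.009,.075,.199),(.009,.047,.199)]))
print("block lips",c([(.0385,.049,.072),(.0385,.101,.072),(.0615,.101,.072),(.0615,.049,.072)]))
print("floor",c([(.05,.101,.055),(.05,.049,.055)]))
print("base",c([(q[3],.055,.03),(q[3],-.055,.03),(q[3]+.2,.055,.03)]))
print("head",c([(-.03,.027,.235),(.067,.027,.235),(0,.027,.199)]))
E
```

```text
grip [[262. 236.]
 [264. 350.]
 [264. 225.]
 [226. 225.]
 [302. 336.]]
block lips [[391. 194.]
 [393.  38.]
 [465.  38.]
 [461. 194.]]
floor [[425.  30.]
 [422. 182.]]
base [[ 51. 149.]
 [ 64. 433.]
 [609. 148.]]
head [[125. 480.]
 [564. 478.]
 [265. 413.]]
```

Groove centre (343.7 px across) and pin (308.4) match the predictions within 0.3 px. Vertically everything sits about 1 px toward press +y, so I shift the pose by 1.2 mm and go for the grasp.

```bash
python3 - <<'E'
import cv2
from h import *
from rig import robot
q=np.load('q.npy')
q[:2]+=.0012*Rz(q[2])[:2,1]; np.save('q2.npy',q)
R=np.column_stack([Rz(q[2])[:,1],Rz(q[2])[:,0],[0,0,-1]]); np.save('R.npy',R)
robot.gripper_to(.05)
robot.move_ptp(tow(q,(0,.061,.26))[0],R)
print(robot.move_linear(tow(q,(0,.061,.199))[0],velocity=.08,threshold=6))
s=robot.get_state(); print(s['time'],s['ee_pos'],s['force'])
W=robot.camera_info("wrist"); cv2.imwrite("pics/f.png",robot.grab_frame("wrist")[:,:,::-1])
E
```

```text
False
6.0083 [ 0.4962927  -0.00597461  0.19942828] [ 0.91251919 -0.89040743 -0.5807877 ]
```

View pics/f.png

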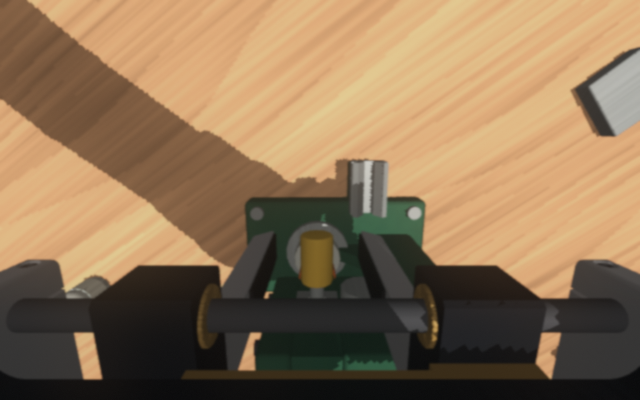

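The grip at (317,258) is centred between the fingers. Now I close and draw it out.

```bash
python3 - <<'E'
import cv2
from h import *
from rig import robot
q=np.load('q2.npy')
robot.gripper_to(.0)
s=robot.get_state(); print(s['opening'],s['force']); p0=s['ee_pos']; d=Rz(q[2])[:,1]
np.save('p0.npy',p0)
for L in (.02,.04,.065,.085):
    t=robot.move_linear(p0+d*L,velocity=.07,threshold=30)
    s=robot.get_state(); print(L,t,s['time'],s['opening'],s['force'].round(2),s['moment'].round(2))
    if t: break
cv2.imwrite("pics/g.png",robot.grab_frame("wrist")[:,:,::-1])
E
```

```text
0.016971539804753268 [-0.02396419  0.42457948  0.33656948]
0.02 False 7.1083 0.017354702935897286 [ 0.42 -0.11  0.07] [ 0.01 -0.14 -0.01]
0.04 False 7.5417 0.01718344869588223 [-0.4   0.45 -0.39] [-0.01 -0.06 -0.04]
0.065 False 8.05 0.017148672117572084 [-0.18  0.7  -0.98] [-0.02 -0.13  0.07]
0.085 False 8.4833 0.017058477705665938 [ 0.21 -0.46  0.05] [ 0.01 -0.14 -0.01]
```

View pics/g.png

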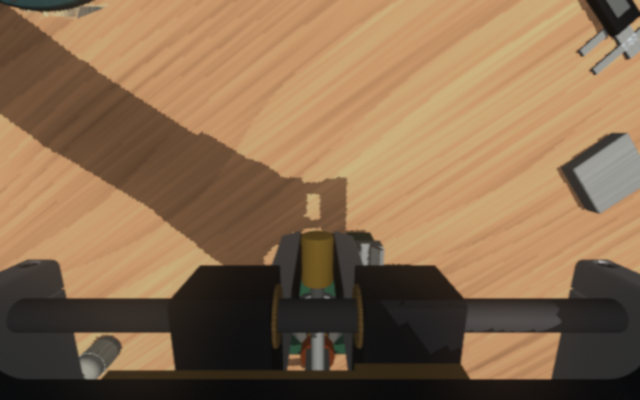

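```bash
python3 - <<'E'
import cv2
from h import *
from rig import robot
q=np.load('q2.npy')
robot.move_linear(tow(q,(.05,.145,.15))[0],velocity=.12)
robot.move_linear(tow(q,(.05,.125,.10))[0],velocity=.10)
s=robot.get_state(); print(s['time'],s['ee_pos'],tow(q,(.05,.125,.10)),s['force'])
W=robot.camera_info("wrist"); cv2.imwrite("pics/h.png",robot.grab_frame("wrist")[:,:,::-1])
print(proj(W,tow(q,[(.05,.101,.072),(.05,.101,.055),(.05,.049,.055),(.05,.08,.1)])))
for n in("scene","top"):
    c=robot.camera_info(n); cv2.imwrite(f"pics/h_{n}.png",cv2.resize(robot.grab_frame(n)[140:280,220:420,::-1],None,fx=4,fy=4))
E
```

```text
9.9583 [0.47239038 0.07183677 0.10032861] [[0.47236214 0.07167943 0.1       ]] [-0.13976087  1.00815766 -0.31048949]
[[316.04703058 274.76575819]
 [316.10433875 263.99987774]
 [316.14399812 328.42952928]
 [315.95460714 329.29986642]]
```

View pics/h.png

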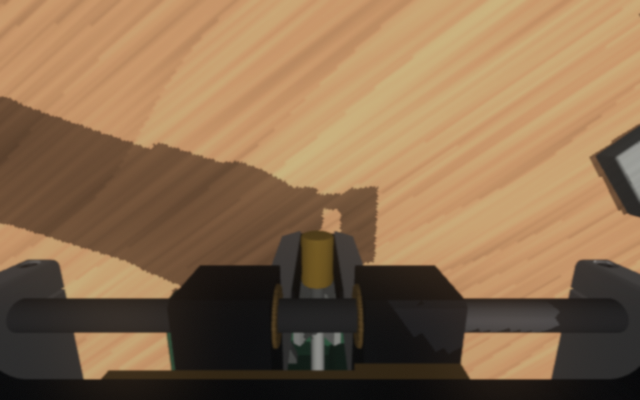

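View pics/h_top.png

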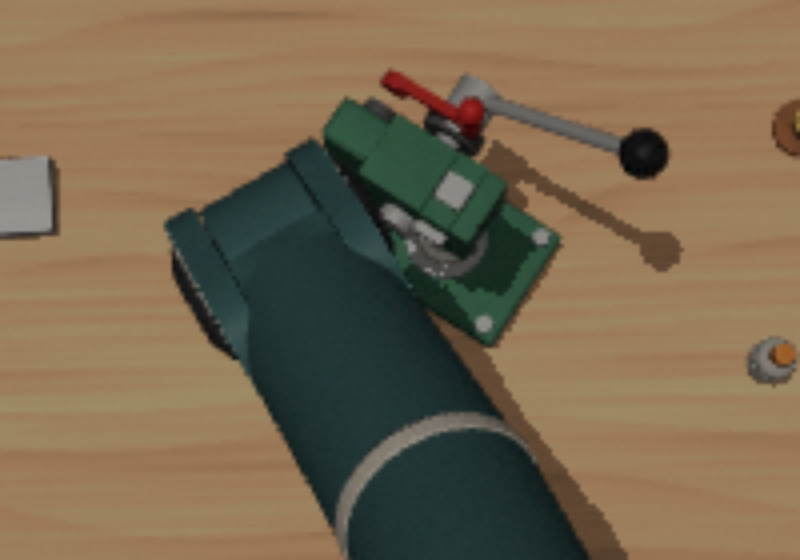

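```bash
python3 - <<'E'
import cv2
b=cv2.imread("pics/h.png")[220:380,270:365]
cv2.imwrite("pics/h2.png",cv2.resize(b*1,None,fx=3.7*2,fy=3.7,interpolation=cv2.INTER_NEAREST))
E
```

```text
(no output)
```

View pics/h2.png

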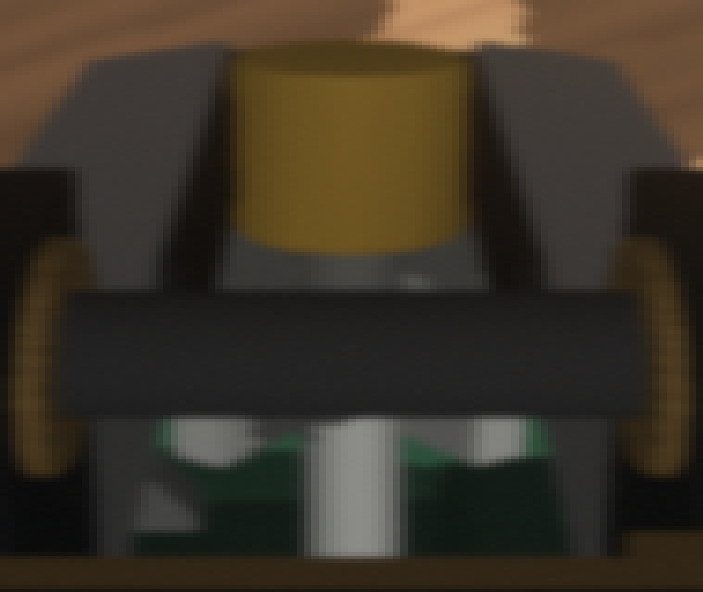

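View pics/h_scene.png

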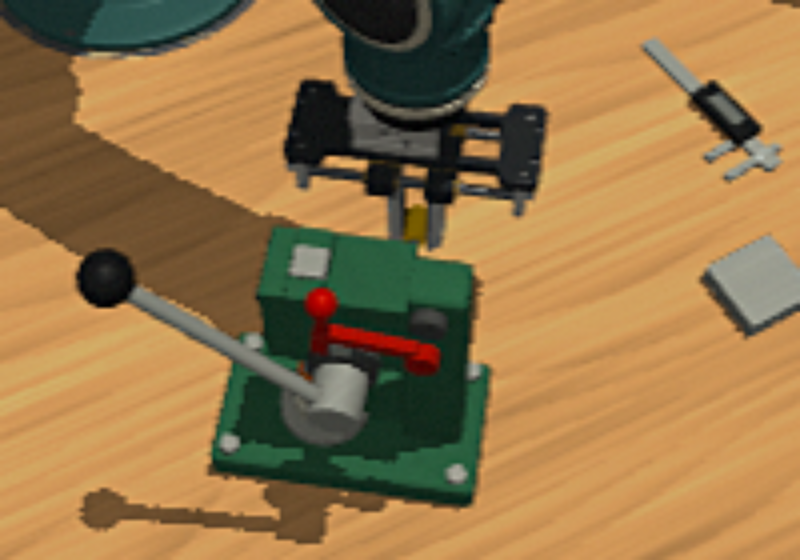

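The shank at u≈352 (zoomed) is centred over the block, which spans about 165 to 540. I lower it and release.

```bash
python3 - <<'E'
import cv2
from h import *
from rig import robot
q=np.load('q2.npy')
robot.move_linear(tow(q,(.05,.123,.075))[0],velocity=.06,threshold=8)
t=robot.move_linear(tow(q,(.05,.123,.0595))[0],velocity=.03,threshold=5)
s=robot.get_state(); print(t,s['time'],s['ee_pos'],(Rz(q[2]).T@(s['ee_pos']-[q[0],q[1],0])).round(4),s['force'],s['moment'])
W=robot.camera_info("wrist"); cv2.imwrite("pics/i.png",robot.grab_frame("wrist")[200:380,240:400,::-1].repeat(4,0).repeat(4,1)[:600])
E
```

```text
False 11.3417 [0.47399136 0.07059489 0.05948915] [0.05   0.123  0.0595] [ 0.7795418  -0.20692007  0.08660274] [ 0.01552033 -0.10771562  0.00029102]
```

View pics/i.png

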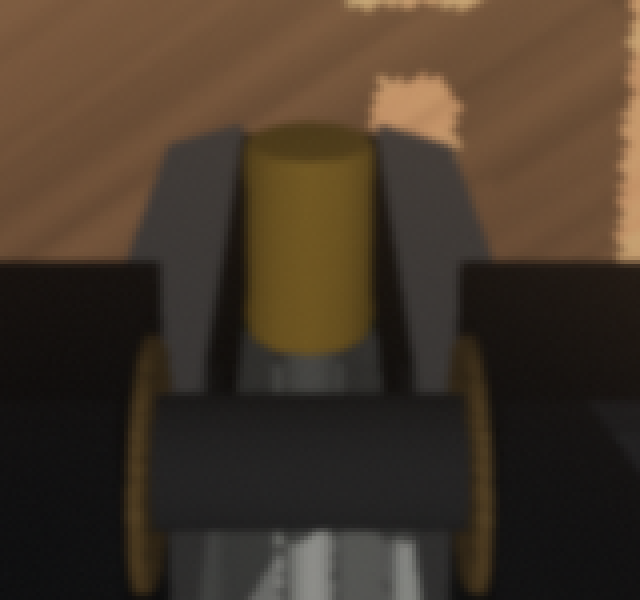

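The shank lies in the groove. Now I release and check.

```bash
python3 - <<'E'
import cv2
from h import *
from rig import robot
q=np.load('q2.npy')
robot.gripper_to(.04); robot.pause(.3)
robot.move_linear(tow(q,(.05,.125,.22))[0],velocity=.15)
print(robot.get_state()['time'])
W=robot.camera_info("wrist"); im=robot.grab_frame("wrist"); cv2.imwrite("pics/j.png",im[:,:,::-1]); np.save('Wj.npy',W,allow_pickle=True)
print(proj(W,tow(q,[(.05,.123,.059),(.05,.109,.059),(.05,.137,.059),(.05,.049,.059),(.05,.101,.059)])).round(1))
cv2.imwrite("pics/j2.png",cv2.resize(im[140:290,240:400,::-1],None,fx=4,fy=4))
E
```

```text
13.475
[[316.9 199.5]
 [316.9 212.4]
 [316.9 186.4]
 [316.9 264.8]
 [316.9 219.6]]
```

View pics/j2.png

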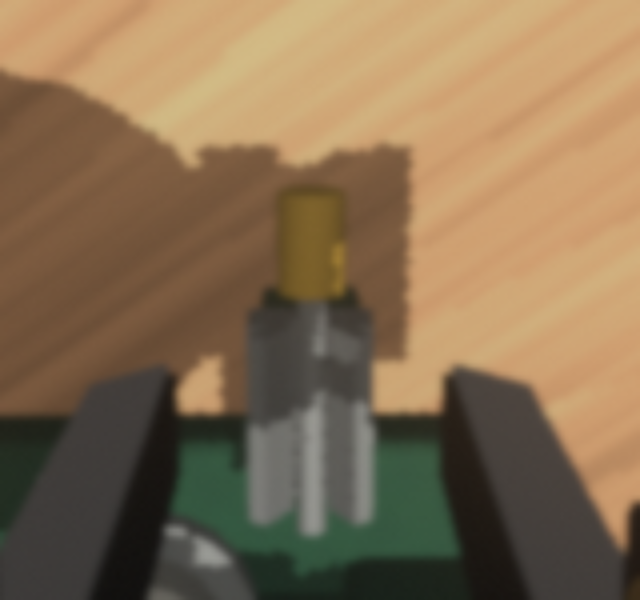

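The pin is down in the groove, and its grip (rows 186–215) is where predicted. Next is the catch: push it toward the press's +x with the fingers closed.

```bash
python3 - <<'E'
import cv2
from h import *
from rig import robot
q=np.load('q2.npy');R=np.load('R.npy')
for P in [(.05,.125,.33),(-.04,-.048,.34),(-.04,-.048,.278),(.075,-.048,.278)]:
    print(tow(q,P)[0].round(3),robot.ik(tow(q,P)[0],R))
robot.move_linear(tow(q,(.04,.10,.34))[0],velocity=.2)
robot.gripper_to(0)
robot.move_linear(tow(q,(-.04,-.048,.34))[0],velocity=.15)
robot.move_linear(tow(q,(-.04,-.048,.278))[0],velocity=.1,threshold=6)
s=robot.get_state(); print(s['time'],s['force'],s['opening'],(Rz(q[2]).T@(s['ee_pos']-[q[0],q[1],0])).round(4))
W=robot.camera_info("wrist"); im=robot.grab_frame("wrist"); cv2.imwrite("pics/k.png",im[:,:,::-1])
im=robot.grab_frame("scene"); cv2.imwrite("pics/k_s.png",cv2.resize(im[120:280,220:380,::-1],None,fx=3.7,fy=3.7))
E
```

```text
[0.472 0.072 0.33 ] [ 0.45094689  0.09735427 -0.70841984  1.80632749  0.06643338  1.26187648
  0.68320593]
[ 0.562 -0.101  0.34 ] [ 0.60295756  0.28225111 -0.59491187  1.5830187   0.16159189  1.32596821
  0.94570791]
[ 0.562 -0.101  0.278] [ 0.58431909  0.32299877 -0.57378511  1.67180981  0.18581018  1.2016203
  0.92530051]
[ 0.628 -0.007  0.278] [ 0.40665596  0.44372724 -0.6120281   1.52549401  0.2624437   1.25547615
  0.71707676]
17.075 [ 0.41210798  0.02148452 -0.34976613] 0.0004143876213974811 [-0.0398 -0.0482  0.2785]
```

View pics/k.png

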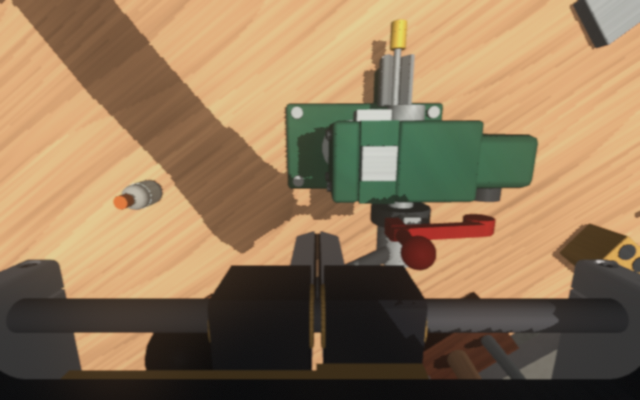

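View pics/k_s.png

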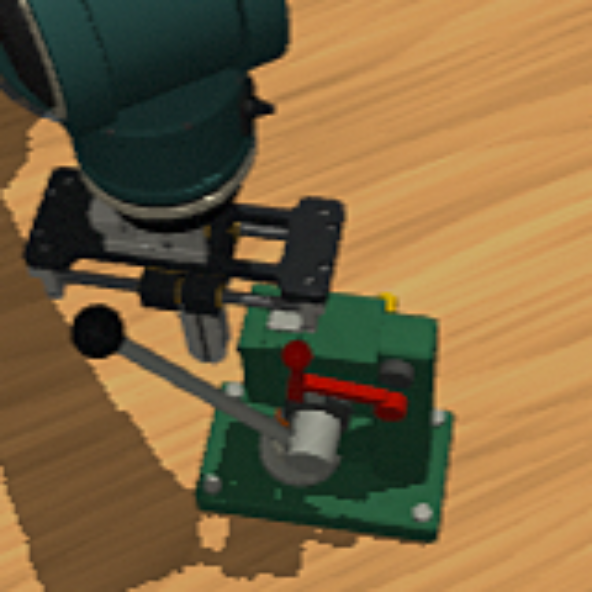

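The pin is parked straight at (398,60), and the knob is at (418,252) ahead of the closed fingers at (317,245). I push in steps.

```bash
python3 - <<'E'
import cv2
from h import *
from rig import robot
q=np.load('q2.npy')
for x in (-.005,.02,.04):
    t=robot.move_linear(tow(q,(x,-.048,.278))[0],velocity=.06,threshold=8)
    s=robot.get_state(); print(x,t,s['time'],(Rz(q[2]).T@s['force']).round(2),(Rz(q[2]).T@(s['ee_pos']-[q[0],q[1],0])).round(4))
    if t: break
cv2.imwrite("pics/l.png",robot.grab_frame("wrist")[:,:,::-1])
im=robot.grab_frame("scene"); cv2.imwrite("pics/l_s.png",cv2.resize(im[120:280,220:380,::-1],None,fx=3.7,fy=3.7))
E
```

```text
-0.005 False 17.9083 [-0.58  0.41 -0.23] [-0.005  -0.048   0.2779]
0.02 True 18.125 [-2.23 -1.67  1.46] [-0.0032 -0.0484  0.2778]
```

View pics/l.png

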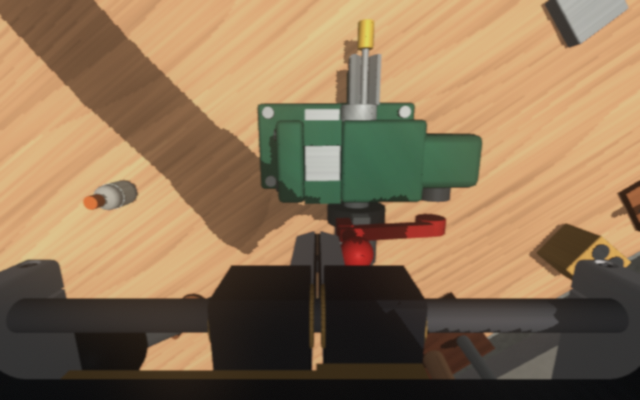

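View pics/l_s.png

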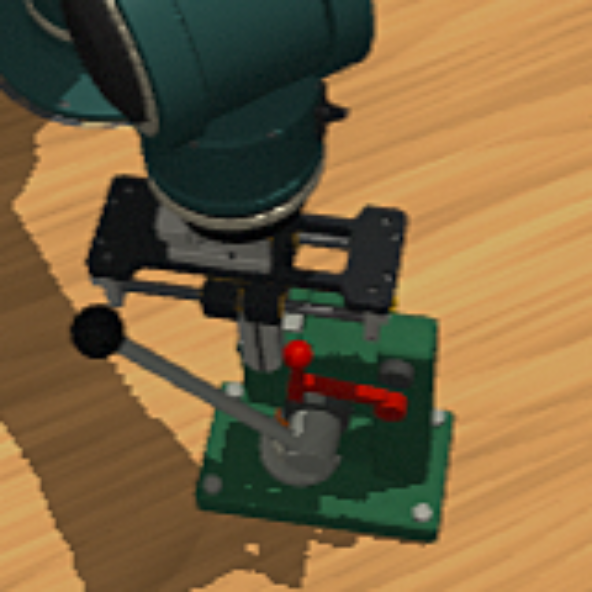

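Contact with the knob came where expected: the knob at (356,252) sits right beside the fingers. I continue slowly with a higher threshold.

```bash
python3 - <<'E'
import cv2
from h import *
from rig import robot
q=np.load('q2.npy')
for x in (.005,.015,.03,.04):
    t=robot.move_linear(tow(q,(x,-.048,.278))[0],velocity=.04,threshold=18)
    s=robot.get_state(); print(x,t,s['time'],(Rz(q[2]).T@s['force']).round(2),(Rz(q[2]).T@(s['ee_pos']-[q[0],q[1],0])).round(4))
    if t: break
cv2.imwrite("pics/m.png",robot.grab_frame("wrist")[:,:,::-1])
im=robot.grab_frame("scene"); cv2.imwrite("pics/m_s.png",cv2.resize(im[120:280,220:380,::-1],None,fx=3.7,fy=3.7))
E
```

```text
0.005 True 18.4333 [-4.55 -0.68  1.7 ] [-0.002  -0.0488  0.2779]
```

View pics/m.png

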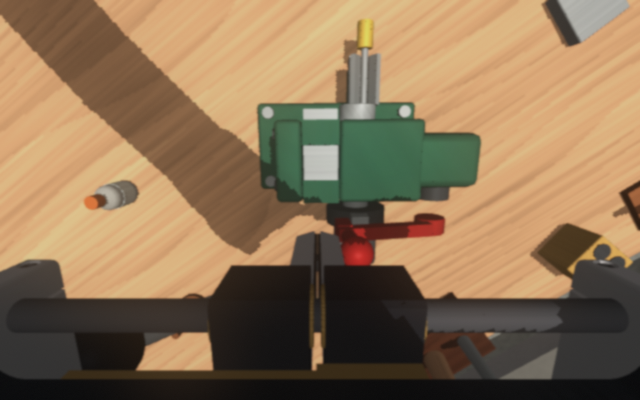

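View pics/m_s.png

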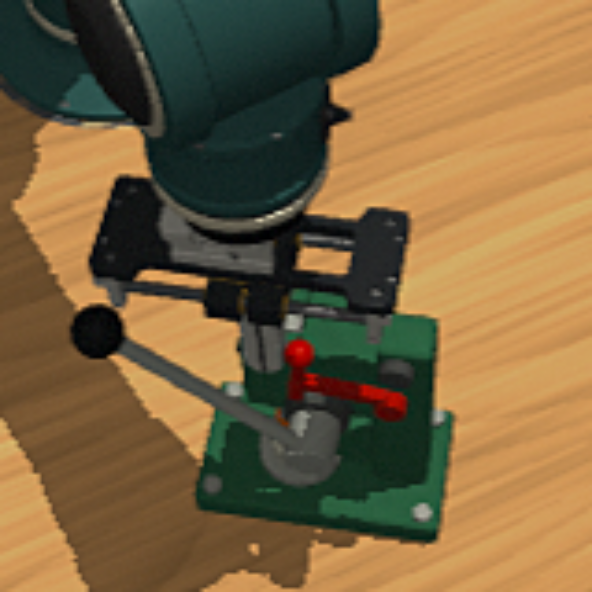

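Pushing flat on the knob jams: it has to rise along its arc, and friction on the finger face holds it. Instead I'll grip the knob, with the jaws along the press's y, and carry it round the arc.

```bash
python3 - <<'E'
from h import *
from rig import robot
q=np.load('q2.npy'); B=Rz(q[2])
for s in (1,-1):
    R=np.column_stack([s*B[:,0],-s*B[:,1],[0,0,-1]])
    print(s,np.linalg.det(R))
    for th in (0,.5,1,1.5):
        a=np.radians(141)-th; P=(.08+.082*np.cos(a),-.048,.216+.082*np.sin(a)+.004)
        j=robot.ik(tow(q,P)[0],R); print(np.round(P,3),None if j is None else j.round(2))
    for P in [(-.15,-.076,.2),(-.1,-.076,.35)]:
        j=robot.ik(tow(q,P)[0],R); print(np.round(P,3),None if j is None else j.round(2))
E
```

```text
1 1.0
[ 0.016 -0.048  0.272] [ 0.28  0.34 -0.3   1.62  0.11  1.19 -0.66]
[ 0.049 -0.048  0.296] [ 0.23  0.36 -0.31  1.55  0.11  1.25 -0.71]
[ 0.089 -0.048  0.302] [ 0.17  0.4  -0.31  1.48  0.12  1.28 -0.76]
[ 0.127 -0.048  0.287] [ 0.12  0.45 -0.31  1.44  0.14  1.28 -0.82]
[-0.15  -0.076  0.2  ] [ 0.52  0.34 -0.24  1.79  0.09  1.02 -0.37]
[-0.1   -0.076  0.35 ] [ 0.47  0.25 -0.28  1.57  0.07  1.34 -0.43]
-1 1.0
[ 0.016 -0.048  0.272] [ 0.68  0.45 -0.86  1.61  0.36  1.25  2.28]
[ 0.049 -0.048  0.296] [ 0.62  0.47 -0.87  1.53  0.36  1.31  2.24]
[ 0.089 -0.048  0.302] [ 0.54  0.51 -0.87  1.47  0.4   1.35  2.18]
[ 0.127 -0.048  0.287] [ 0.47  0.57 -0.87  1.42  0.44  1.35  2.11]
[-0.15  -0.076  0.2  ] [ 0.95  0.44 -0.79  1.78  0.35  1.07  2.56]
[-0.1   -0.076  0.35 ] [ 0.89  0.33 -0.83  1.55  0.25  1.37  2.56]
```

```bash
python3 - <<'E'
import cv2
from h import *
from rig import robot
q=np.load('q2.npy'); B=Rz(q[2]); R=np.column_stack([B[:,0],-B[:,1],[0,0,-1]]); np.save('R2.npy',R)
robot.move_linear(tow(q,(-.03,-.048,.28))[0],velocity=.1)
robot.move_linear(tow(q,(0,-.048,.36))[0],velocity=.2)
robot.move_ptp(tow(q,(.016,-.048,.35))[0],R)
robot.gripper_to(.04)
s=robot.get_state(); print(s['time'],s['force'])
W=robot.camera_info("wrist"); im=robot.grab_frame("wrist"); cv2.imwrite("pics/n.png",im[:,:,::-1])
K=tow(q,(.016,-.048,.268))
print(proj(W,K))
for n in("scene","top"):
    c=robot.camera_info(n); f=robot.grab_frame(n); print(n,proj(c,K)); cv2.imwrite(f"pics/n_{n}.png",cv2.resize(f[130:250,260:420,::-1],None,fx=4,fy=4))
E
```

```text
21.7417 [-0.39554989  0.43588562  0.50483551]
[[316.41443123 218.48463349]]
scene [[298.82905501 216.57059236]]
top [[337.26254434 168.1496173 ]]
```

View pics/n.png

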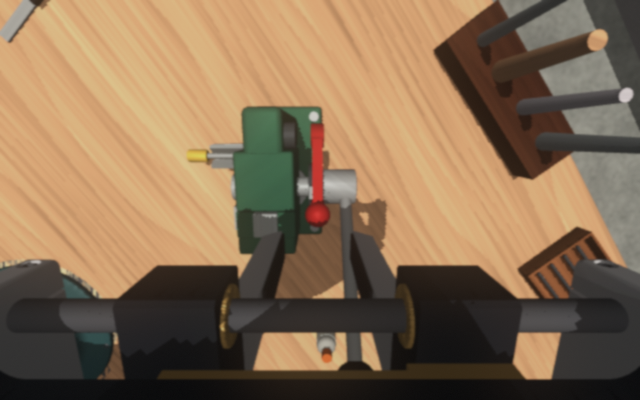

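View pics/n_scene.png

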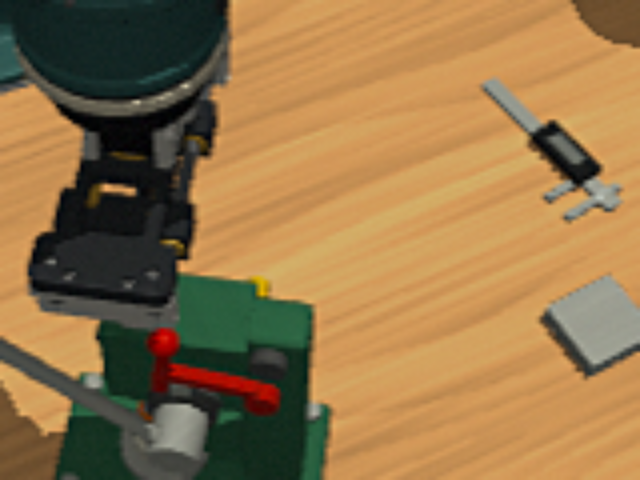

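The knob at (317.5,214.5) is centred across the jaws and about 3 mm further toward +x than predicted. I descend there and grip.

```bash
python3 - <<'E'
import cv2
from h import *
from rig import robot
q=np.load('q2.npy'); B=Rz(q[2])
print(robot.move_linear(tow(q,(.019,-.048,.272))[0],velocity=.12,threshold=6))
robot.gripper_to(0)
s=robot.get_state(); print(s['time'],s['opening'],(B.T@s['force']).round(2),(B.T@(s['ee_pos']-[q[0],q[1],0])).round(4))
cv2.imwrite("pics/o.png",robot.grab_frame("wrist")[:,:,::-1])
E
```

```text
False
23.175 0.018048965919014642 [-1.41 -1.19  1.08] [ 0.0189 -0.0482  0.2722]
```

View pics/o.png

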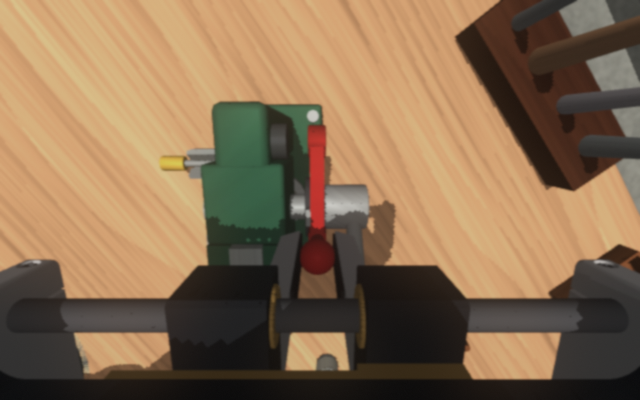

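```bash
python3 - <<'E'
import cv2
from h import *
from rig import robot
q=np.load('q2.npy'); B=Rz(q[2])
off=np.array([.019,.272])-(np.array([.08,.216])+.082*np.array([np.cos(np.radians(141)-.03),np.sin(np.radians(141)-.03)]))
print(off)
for th in np.arange(.15,1.46,.13):
    a=np.radians(141)-.03-th+0.03; k=np.array([.08,.216])+.082*np.array([np.cos(a),np.sin(a)])+off*(1 if True else 0)
    t=robot.move_linear(tow(q,(k[0],-.048,k[1]))[0],velocity=.06,threshold=22)
    s=robot.get_state(); print(round(th,2),t,s['time'],s['opening'].round(4),(B.T@s['force']).round(2))
    if t: break
cv2.imwrite("pics/p.png",robot.grab_frame("wrist")[:,:,::-1])
im=robot.grab_frame("scene"); cv2.imwrite("pics/p_s.png",cv2.resize(im[120:280,220:380,::-1],None,fx=3.7,fy=3.7))
E
```

```text
[0.0011494  0.00250746]Traceback (most recent call last):
  File "<stdin>", line 10, in <module>
AttributeError: 'float' object has no attribute 'round'
```

```bash
python3 - <<'E'
import cv2
from h import *
from rig import robot
q=np.load('q2.npy'); B=Rz(q[2])
off=np.array([.0011,.0025])
for th in np.arange(.15,1.46,.13):
    a=np.radians(141)-th; k=np.array([.08,.216])+.082*np.array([np.cos(a),np.sin(a)])+off
    t=robot.move_linear(tow(q,(k[0],-.048,k[1]))[0],velocity=.06,threshold=22)
    s=robot.get_state(); print(round(th,2),t,s['time'],round(s['opening'],4),(B.T@s['force']).round(2))
    if t: break
cv2.imwrite("pics/p.png",robot.grab_frame("wrist")[:,:,::-1])
im=robot.grab_frame("scene"); cv2.imwrite("pics/p_s.png",cv2.resize(im[120:280,220:380,::-1],None,fx=3.7,fy=3.7))
E
```

```text
0.15 False 23.7917 0.0181 [-0.39 -2.21  1.18]
0.28 False 24.1167 0.0181 [-0.42 -2.97  0.63]
0.41 False 24.4417 0.0184 [-0.66 -4.12 -0.6 ]
0.54 False 24.7667 0.0183 [-0.81 -3.05 -1.11]
0.67 False 25.0917 0.0181 [-0.94 -2.21 -0.02]
0.8 False 25.4167 0.0183 [-0.39 -1.83  0.32]
0.93 False 25.7417 0.0182 [-0.15 -0.87  1.72]
1.06 False 26.0667 0.0181 [ 0.7  -0.51  2.05]
1.19 False 26.3917 0.0181 [0.61 0.86 3.39]
1.32 False 26.7167 0.0183 [1.52 1.35 3.13]
1.45 False 27.0417 0.0183 [2.41 1.84 3.64]
```

View pics/p.png

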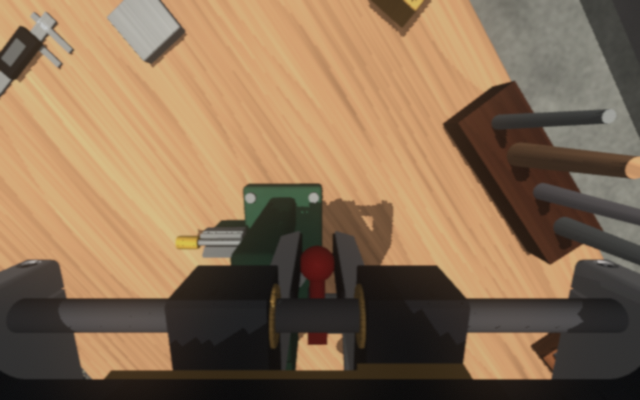

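View pics/p_s.png

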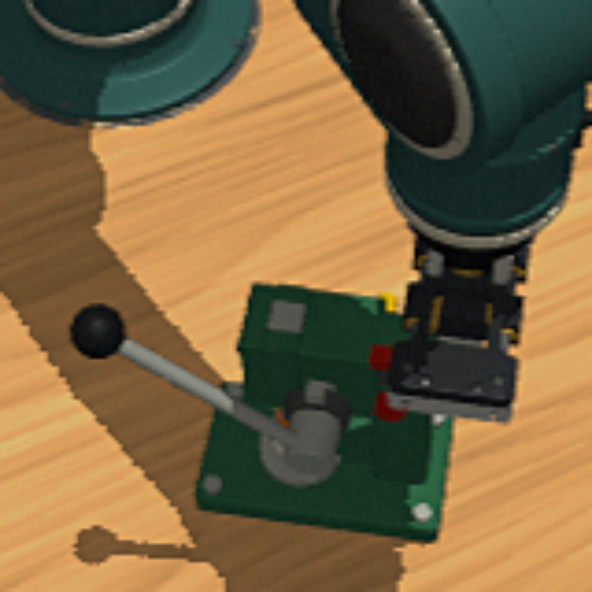

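The catch now points back: the knob at (317,265) is on the column side and the lever is still up. I release and go to the lever ball.

```bash
python3 - <<'E'
import cv2
from h import *
from rig import robot
q=np.load('q2.npy'); B=Rz(q[2]); R=np.load('R2.npy')
robot.gripper_to(.04); robot.pause(.1)
s=robot.get_state(); p=s['ee_pos'].copy(); p[2]=.37
robot.move_linear(p,velocity=.2)
robot.gripper_to(.065)
robot.move_linear(tow(q,(-.099,-.076,.40))[0],velocity=.2)
s=robot.get_state(); print(s['time'],s['force'])
W=robot.camera_info("wrist"); im=robot.grab_frame("wrist"); cv2.imwrite("pics/r.png",im[:,:,::-1])
K=tow(q,[(-.099,-.076,.317)])
print(proj(W,K))
c=robot.camera_info("scene"); f=robot.grab_frame("scene"); print(proj(c,K)); cv2.imwrite(f"pics/r_s.png",cv2.resize(f[120:280,220:380,::-1],None,fx=3.7,fy=3.7))
E
```

```text
30.225 [-0.14339942  0.42160868  0.88003126]
[[316.85383333 219.47429399]]
[[245.95434311 209.86335026]]
```

View pics/r.png

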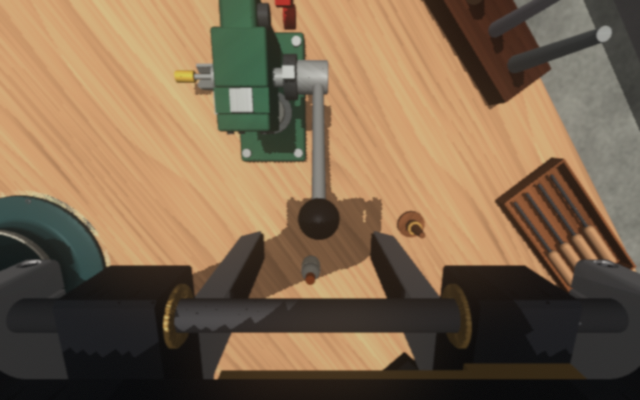

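View pics/r_s.png

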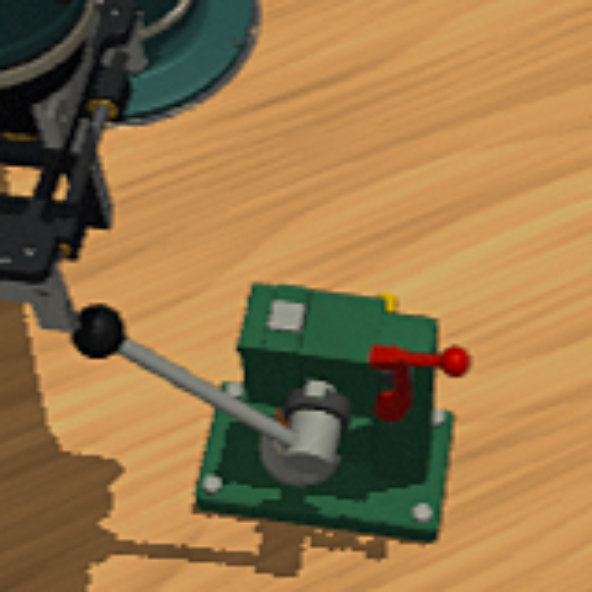

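The catch is fully back: its arm is vertical and the knob, at (456,360) in the zoom, is on the far side. The ball at (319,218) is as predicted. I grip it and swing it down.

```bash
python3 - <<'E'
import cv2
from h import *
from rig import robot
q=np.load('q2.npy'); B=Rz(q[2])
print(robot.move_linear(tow(q,(-.099,-.0755,.319))[0],velocity=.12,threshold=6))
robot.gripper_to(0)
s=robot.get_state(); print(s['time'],round(s['opening'],4),(B.T@s['force']).round(2))
off=np.array([0,.002])
for th in np.append(np.arange(.1,.86,.15),.92):
    a=np.radians(135)+th; k=np.array([.028,.190])+.18*np.array([np.cos(a),np.sin(a)])+off
    t=robot.move_linear(tow(q,(k[0],-.0755,k[1]))[0],velocity=.08,threshold=25)
    s=robot.get_state(); print(round(th,2),t,s['time'],round(s['opening'],4),(B.T@s['force']).round(2))
    if t: break
cv2.imwrite("pics/t.png",robot.grab_frame("wrist")[:,:,::-1])
im=robot.grab_frame("scene"); cv2.imwrite("pics/t_s.png",cv2.resize(im[120:280,220:380,::-1],None,fx=3.7,fy=3.7))
E
```

```text
False
31.7667 0.0328 [ 1.64 -9.05 -3.48]
0.1 False 32.1417 0.0329 [ 2.91 -7.66  2.45]
0.25 False 32.625 0.0328 [ 1.   -7.47  4.26]
0.4 False 33.1083 0.0327 [-0.14 -6.41  4.94]
0.55 False 33.5917 0.0326 [-0.17 -7.08  4.68]
0.7 False 34.075 0.0327 [-0.68 -7.24  4.75]
0.85 False 34.5583 0.0329 [-1.48 -6.45  4.91]
0.92 False 34.8667 0.0327 [-1.41 -6.88  4.33]
```

View pics/t.png

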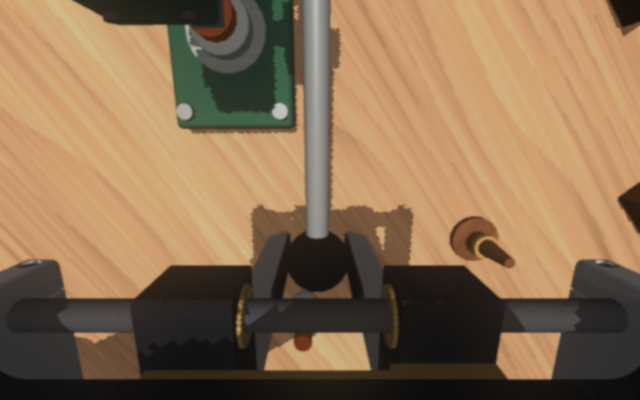

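View pics/t_s.png

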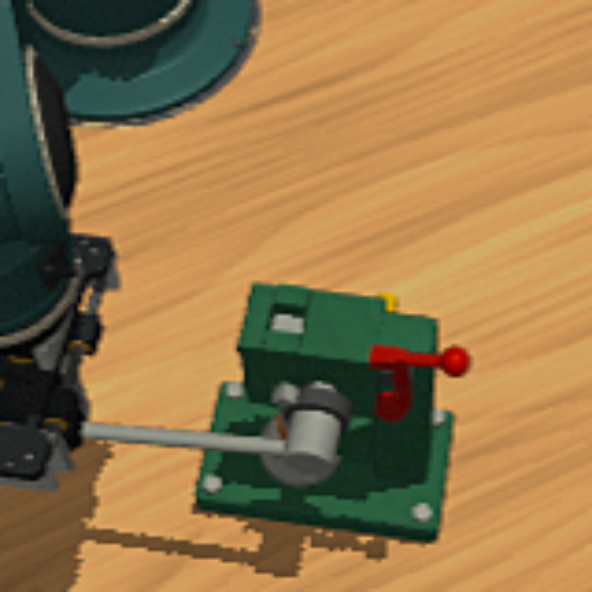

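The lever follows: the bar is nearly level and the ram top has sunk into the head. Now I press home in small steps, watching the force.

```bash
python3 - <<'E'
import cv2
from h import *
from rig import robot
q=np.load('q2.npy'); B=Rz(q[2])
off=np.array([0,.002])
for th in np.arange(.94,1.10,.01):
    a=np.radians(135)+th; k=np.array([.028,.190])+.18*np.array([np.cos(a),np.sin(a)])+off
    t=robot.move_linear(tow(q,(k[0],-.0755,k[1]))[0],velocity=.03,threshold=20)
    robot.pause(.1)
    s=robot.get_state(); F=B.T@s['force']; print(round(th,2),t,round(s['time'],2),round(s['opening'],4),F.round(2),(B.T@(s['ee_pos']-[q[0],q[1],0])).round(4))
    if t or F[2]>16: break
cv2.imwrite("pics/u.png",robot.grab_frame("wrist")[:,:,::-1])
im=robot.grab_frame("scene"); cv2.imwrite("pics/u_s.png",cv2.resize(im[120:280,220:380,::-1],None,fx=3.7,fy=3.7))
E
```

```text
0.94 False 35.33 0.0329 [-1.72 -6.69  4.75] [-0.1501 -0.077   0.1651]
0.95 False 35.68 0.0325 [-2.04 -6.08  5.94] [-0.1498 -0.077   0.1634]
0.96 False 36.03 0.0326 [-3.07 -5.87  5.76] [-0.1495 -0.077   0.1616]
0.97 False 36.38 0.0326 [-1.93 -6.19  4.71] [-0.1492 -0.077   0.1598]
0.98 False 36.73 0.0327 [-2.19 -5.07  4.86] [-0.1488 -0.077   0.1581]
0.99 False 37.08 0.0324 [-1.62 -6.02  6.09] [-0.1485 -0.077   0.1563]
1.0 False 37.43 0.0328 [-2.85 -5.79  5.43] [-0.1482 -0.077   0.1545]
1.01 False 37.78 0.0326 [-2.19 -5.76  5.89] [-0.1478 -0.077   0.1528]
1.02 False 38.13 0.0327 [-3.13 -5.82  5.07] [-0.1474 -0.077   0.151 ]
1.03 False 38.48 0.0325 [-2.89 -6.14  4.9 ] [-0.147  -0.077   0.1493]
1.04 False 38.83 0.0328 [-3.49 -4.47  7.86] [-0.1466 -0.077   0.1476]
1.05 False 39.18 0.0326 [-2.73 -4.64 10.13] [-0.1461 -0.077   0.1461]
1.06 False 39.53 0.0327 [-3.56 -2.34 13.04] [-0.1457 -0.0771  0.1445]
1.07 False 39.88 0.0326 [-3.84 -1.43 15.83] [-0.1452 -0.077   0.1429]
1.08 False 40.23 0.0327 [-4.62 -0.24 19.33] [-0.1446 -0.0771  0.1414]
```

View pics/u.png

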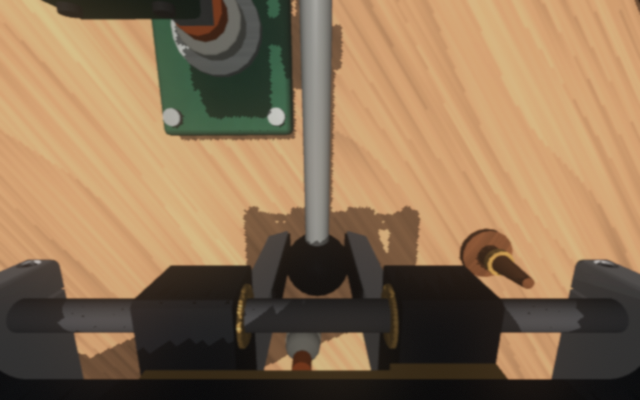

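View pics/u_s.png

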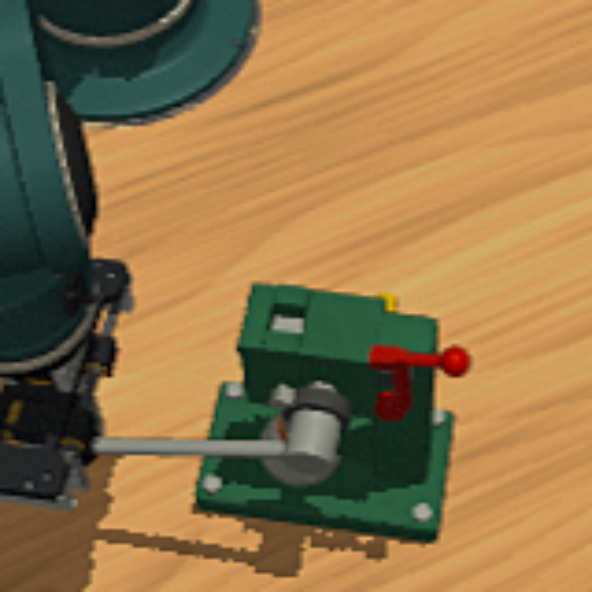

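The force climbs steadily beyond about 1.03 rad (ball z ≈ 0.147), so the core has bottomed before the lever stop. Last I hold and check the pin.

```bash
python3 - <<'E'
import cv2
from h import *
from rig import robot
q=np.load('q2.npy'); B=Rz(q[2])
for _ in range(3):
    robot.pause(.4); s=robot.get_state(); print(round(s['time'],2),round(s['opening'],4),(B.T@s['force']).round(2),(B.T@(s['ee_pos']-[q[0],q[1],0])).round(4))
c=robot.camera_info("top"); f=robot.grab_frame("top"); cv2.imwrite("pics/v.png",cv2.resize(f[130:260,260:440,::-1],None,fx=4.4,fy=4.4))
P=proj(c,tow(q,[(.05,.123,.059),(.05,.075,.059)])); print((P-[260,130]+.5)*4.4)
E
```

```text
40.73 0.0329 [-5.72 -0.5  18.82] [-0.1446 -0.0771  0.1414]
41.13 0.0328 [-5.02  0.43 18.14] [-0.1446 -0.077   0.1414]
41.53 0.0328 [-3.89  0.43 19.47] [-0.1446 -0.0771  0.1414]
[[163.73626414 401.30552297]
 [200.10515869 347.28002493]]
```

View pics/v.png

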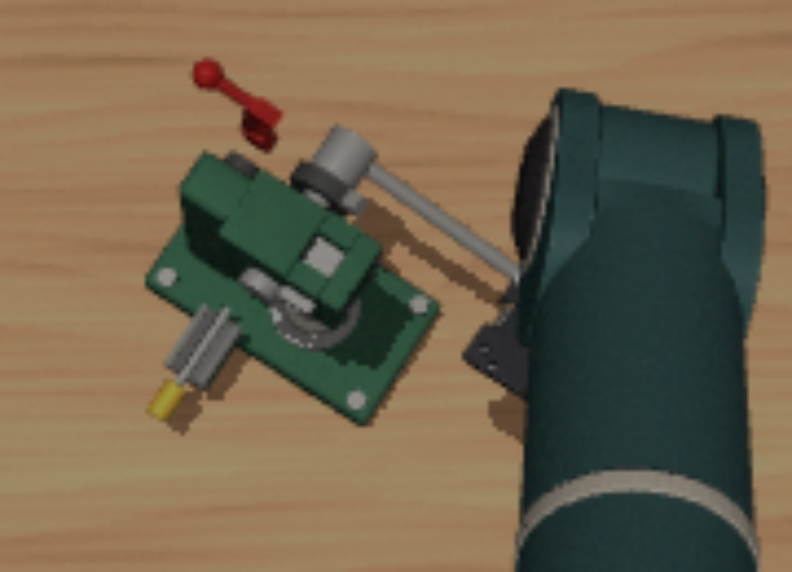

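The top view shows the pin parked in the notch, with its grip at about (166,400) against a predicted (164,401). The catch is flipped back, and the lever is down and held at a steady 19 N or so. I hand in.

```bash
python3 -c "
from rig import robot
print(robot.sign_off())"
```

```text
the job is handed in; nothing more can be done
None
```

The job is done and handed in at about 41.6 s of the 72 s allowed. `sign_off` gives no verdict, so success rests on my own checks.

- **Pin:** I drew it straight out of the bore and laid it in the parking notch. The last top view has its grip within about 1 px of where it should lie, and no finger is touching it.
- **Catch:** My first try, pushing the knob with closed fingers, jammed by friction. I then gripped the knob and carried it round its arc to about 1.45 rad. The last picture shows it flipped back, with the lever still up at that point.
- **Lever:** I gripped the ball and swung it down. The force stayed at 5–6 N until about 1.03 rad. It then climbed steadily, which I take to be the core reaching home. The robot still holds the lever with about 19 N downward at the ball, steady over the last 1.2 s.
- **Bystanders:** None was contacted as far as I could tell. The glue and ring stand look undisturbed in the last wrist view.
- **Not measured directly:** I judged the core depth and the ram's force on the core from the lever angle and the push at the ball.

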